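# Jack up one side of a footstool and hold it

### The job

Stand the small lever jack on the bench with its saddle centred under the stool's marked lift point (the bracket tab with the ring on top). Pump the handle once as a trial: fully down, so that both feet on that side leave the bench, then fully up until the stool stands on its feet again. Then press it fully down once more and finish while holding it down, the jack alone raising that side, without shoving the stool along or disturbing the other things.

Things in the scene. Friction and masses are not known exactly. Their poses are not given: they have to be found in the camera images.
- jack: Loose grey lever jack, 0.9 kg, balanced about its grip block. Origin on its underside, below the gripping block; z up, +x from block to saddle (70 mm ahead), handle to -x. Grip block: 40 x 40 mm, upright sides facing local +-y, from the base to 82 mm above the bench; grip it from above to carry or slide the jack. Base plate 70 wide, 10 thick, from 155 mm behind to 100 mm ahead of the origin.
- jack_handle (a joint): Handle angle, rad: 0 = fully up (sprung there), 0.5 = fully down, level, at its stop. Pivot 45 mm above the jack's origin, axis along jack y. Pressing raises the saddle 70 mm per rad (35 mm in all); it comes back up when let go. It takes about 3 N unloaded, 5 to 12 N under the stool.
- handle_pad (a point): Top centre of the rubber press pad (46 along the handle x 36 wide x 10 mm thick) at the handle's end, 130 mm from the pivot. Handle up: about 112 mm above the bench, sloping 0.5 rad, higher at its free end. Handle down: level, 50 mm up, 130 mm behind the jack's origin.
- saddle_top (a point): Centre of the saddle's flat level top, a dark steel disc 36 mm in diameter; 60 mm above the jack's underside with the handle up, 95 mm with it fully down.
- lift_pad (a point): Marked lift point: underside of the larger steel bracket tab on the stool's side, right under the ring on its top. Tab 50 wide, 8 thick, juts 60 mm out, underside 72 mm up; this point is 35 mm out from the stool's side, 25 mm from the tab's outer edge. The smaller plain tab beside it (36 wide, 40 mm out, underside 82 mm up) is not a lift point.
- stool: Pale wooden footstool on four curved legs, 300 (x) x 260 (y) x 170 mm tall, about 1.7 kg, loose. Origin on the bench under its centre, z up. Its local -y side carries both brackets, the lift point at local x = +30 mm, the plain one at -75 mm. Open below between the corner legs; jacked, it tips on its two far feet.
- near_foot_a (a point): Underside of the bracket-side foot at the stool's local (+129, -109) mm.
- near_foot_b (a point): Underside of the bracket-side foot at the stool's local (-129, -109) mm.
- plane: Wooden hand plane 200 long x 56 wide x 75 tall, bystander (mm); origin under its centre.
- glue: White glue bottle, 64 diameter x 150 tall, bystander (mm); origin under its centre.
- sanding_block: Cork sanding block 100 x 60 x 40, bystander (mm); origin under its centre.
- mallet: Wooden mallet lying down, bystander: head 64 x 110 x 64 mm, centred 30 mm ahead (+x) of the origin; handle 28 mm thick, 170 mm long towards -x.
- tin: Plain metal tin 84 diameter x 100 tall, bystander (mm); origin under its centre.

How it is judged:
By the outcome, as a careful person would: the job done as asked, in the order asked, and still so for the second after the job is handed in, while the arm keeps its last pose, push and grip.
It also fails if it takes over 64 s, if anything falls off the work surface, if the arm or the gripper's body presses on something with over 40 N, if the wrist force passes 120 N, or if a joint passes its speed limit or range.

### The arm

A 7-joint arm with a two-finger parallel gripper is mounted at the origin on the work surface. World frame = base frame: x ahead of the robot, y to its left, z up, the work surface at z = 0. Lengths are in m, angles in rad, forces in N, time in s.
With the tool pointing down it reaches from about 0.425 to 0.875 m from the base axis. Payload 4.7 kg.
Tool frame: the origin (TCP) lies on the centre line of the jaws, within the pads' length; the fingertips stand 11 mm ahead of it and the grasp point (between the pads) lies 8 mm behind it; z points along the fingers, y is the line along which they close (so a half turn about z gives the same grasp; the last joint's range is limited). The gripper opens to 87 mm and grips with 3 to 60 N. Pads are 19 mm wide; open, the fingers measure 117 mm over their backs; the gripper's body (75 mm by 190 mm) begins 51 mm behind the grasp point.
Start: joints at [1.315, 0.321, -0.07, 1.45, 0.023, 1.371, -0.057], TCP at [0.173, -0.627, 0.234] pointing down, gripper open.
Joint ranges: [-2.86, 2.86], [-0.3, 2.09], [-1.38, 1.24], [0.06, 2.45], [-1.56, 4.7], [0.09, 2.05], [-2.69, 2.69]. Speed limits (rad/s): [2.57, 2.57, 3.14, 3.14, 3.14, 3.14, 3.14].

### API

Orientations are given as a unit quaternion [x, y, z, w].
In Python, from plant import manip gives the robot as it stands. The module is installed in compiled form; this text tells all that it offers.
- The arm moves only by the shell command python3 -m crank 'ROWS'. ROWS is JSON, a list of rows, each a list of 7 numbers: the shift along the tool's x, y, z in m, then the turn, a rotation vector about the tool's x, y, z in degrees, then the gripper's target within -1 to 1 (fully open at 1, half-way at 0, shut at -1). In form: [[x, y, z, ax, ay, az, grip], ...]. A call has 1 to 20 rows; each row shifts and turns the commanded pose from where the row before left it, along the tool's axes as they then stand; what a row does not reach is not made up. A row lasts 1/12 s, in which the tool goes at most 41.7 mm and 7.16 degrees, less where a joint would pass 70% of its speed; a pose out of reach is approached as far as the arm can. A call with a gripper value outside its range is refused whole. The fingers move at their own pace and stop on an object; the grip force is fixed at half the most. Time passes only in rows, so rows that do not move let the fingers close. It gives the time, the measured TCP pose, the force, the opening and the grip force at its end, in the units of the state.
- manip.get_state(): the state, without advancing time (a new reading comes with each control period).
- manip.snapshot(name): name is "scene" or "side" or "wrist"; returns a dict with "color" (400x640x3 uint8, red, green, blue), "z_map" (400x640 float32, m along the optical axis (not along the pixel's ray), 0 where there is no reading), "fx", "fy", "cx", "cy" (pixels), "view" (4x4, takes a point from world to camera coordinates). Camera axes: x right, y down, z forward; pixel columns grow to the right and rows downward; lengths in m; the calibration is good to about 2 mm. A picture is of the moment at which its call begins.
- manip.hand_in(): hands the job in; it is judged then, once.
Trained networks look in the newest picture that a camera, given by its name, has taken for a name from the list of things; names that differ only in an ending like _2 or _b are one class to them, and where a whole thing is asked for, a point or a joint stands for the part that bears it (a point fixed in the world has none). Each returns a list of dicts, best first, with "confidence" (0 to 1); they miss things now and then, are a little off and sometimes report something else, mostly with a low value. They report only what shows in the picture. A call takes as long as a camera call.
- manip.spot_in(camera, thing): "position" ([column, row] in pixels, amid what is visible of it).
- manip.cut_out(camera, thing): "mask" (400x640 bool, what is visible of it) and "position" ([column, row] in pixels, amid what is visible of it).
- manip.spot_point(camera, thing): "position" ([column, row] in pixels: a listed point, or the origin of a listed thing).
The state is a dict: "time": time; "qpos": joint angles; "qvel": joint speeds; "tau": joint torques, N m; "tcp_pos": TCP position; "ee_rot": TCP orientation; "wrist_force": force on the tool from outside, world axes, zero at the start; "ft_torque": the same for the moment, N m; "grip_width": opening from 0.0 (shut) to 1.0 (fully open); "gripper_force": force on a finger pad.
Only numpy, scipy, OpenCV 4.12 (cv2) and the standard library are available. Lean on these libraries where they do the work, as an engineer would, in place of code of your own. Each camera call takes 0.05 s, during which the arm holds its last target. There are 200 camera calls.

## Working session

There is one attempt and no reset: what is moved stays moved. The work goes in short steps, Python scripts to look and compute and a shell command to move; the robot and the scene stay as the last step left them, time stands still between calls to the robot, and variables do not carry over. Pictures are saved under pics/ and viewed, at most 10 in all, crops included, and the job is handed in when it is done.

```bash
mkdir -p pics
cat > h.py <<'E'
import numpy as np, cv2
from plant import manip
from scipy.spatial.transform import Rotation as R
def world(s,u,v,z=None):
    if z is None:
        z=s['z_map'][int(round(v)),int(round(u))]
    p=np.array([(u-s['cx'])/s['fx']*z,(v-s['cy'])/s['fy']*z,z,1])
    return (np.linalg.inv(s['view'])@p)[:3]
def cloud(s,m):
    v,u=np.nonzero(m&(s['z_map']>0)); z=s['z_map'][v,u]
    p=np.stack([(u-s['cx'])/s['fx']*z,(v-s['cy'])/s['fy']*z,z,np.ones_like(z)])
    return (np.linalg.inv(s['view'])@p)[:3].T
def save(s,n): cv2.imwrite('pics/'+n+'.png',s['color'][:,:,::-1])
def plane_pt(s,u,v,h):
    M=np.linalg.inv(s['view']); d=M[:3,:3]@np.array([(u-s['cx'])/s['fx'],(v-s['cy'])/s['fy'],1]); c=M[:3,3]
    return c+d*(h-c[2])/d[2]
E
python3 - <<'E'
from h import *
np.set_printoptions(precision=4,suppress=True)
st=manip.get_state(); print(st['time'],st['tcp_pos'],st['ee_rot'],st['grip_width'])
ims=[]
for c in ['scene','side']:
    s=manip.snapshot(c); save(s,c+'0'); print(c,'cam',np.linalg.inv(s['view'])[:3,3])
    for t in ['jack','stool','plane','glue','sanding_block','mallet','tin']:
        for d in manip.cut_out(c,t)[:1]:
            p=cloud(s,d['mask'].astype(bool)); print(t,round(d['confidence'],2),d['position'],np.percentile(p,[2,50,98],axis=0).tolist() if len(p) else 0)
    for t,h in [('handle_pad',.112),('saddle_top',.06),('lift_pad',.072),('near_foot_a',0),('near_foot_b',0),('jack',0),('stool',0)]:
        for d in manip.spot_point(c,t)[:2]:
            print(t,round(d['confidence'],2),d['position'],plane_pt(s,*d['position'],h),world(s,*d['position']))
E
```

```text
0.0 [ 0.1731 -0.626   0.2325] [ 0.9909  0.1345 -0.0002 -0.0009] 1.001558692802609
scene cam [0.234  0.5729 1.0853]
jack 0.91 [393.9, 166.4] [[0.3854922323926672, -0.43677230238553555, 0.00540679481821412], [0.42158206775773915, -0.2911305030464006, 0.021953706214733693], [0.46933933711928105, -0.19321400148478296, 0.11876196411284544]]
stool 0.87 [259.9, 263.6] [[0.44668612201860114, 0.14846270197920997, 0.014363888105988407], [0.5841847207921422, 0.29720856762489833, 0.17128267000933312], [0.7403518035806795, 0.40964099059262943, 0.17487069704335584]]
plane 0.87 [345.6, 151.6] [[0.5996528402871247, -0.38973372625464897, 0.0017256761217957274], [0.6222999599349428, -0.27545226084338204, 0.03573791785754732], [0.6612153918782149, -0.19611622848193352, 0.07456831844063498]]
sanding_block 0.81 [359.3, 245.7] [[0.3657386730099816, 0.00040604917358943115, 0.004905883314220363], [0.39710344594892977, 0.05689604863761988, 0.04072314939903787], [0.4314551289635868, 0.10082935317394068, 0.04516097054106228]]
mallet 0.84 [286.7, 153.9] [[0.7388176544987195, -0.2984079835454305, 0.0029706029721
[... 2040 characters left out ...]
0369620581374], [0.43060541171408523, 0.10082729524555566, 0.04453760365029212]]
mallet 0.62 [279.8, 174.7] [[0.7386470289252824, -0.2964305539620733, 0.008318876379798468], [0.7754615748509915, -0.11207207145363007, 0.04811093270658562], [0.841014041996749, -0.07739428325570537, 0.0690134984442741]]
handle_pad 0.83 [414.3, 150.0] [ 0.4127 -0.4038  0.112 ] [ 0.4135 -0.4068  0.1096]
saddle_top 0.59 [381.3, 190.4] [ 0.4434 -0.2177  0.06  ] [ 0.444  -0.2194  0.0583]
near_foot_a 0.93 [310.1, 277.2] [0.4876 0.1564 0.    ] [0.4763 0.174  0.0294]
near_foot_b 0.93 [310.1, 277.2] [0.4876 0.1564 0.    ] [0.4763 0.174  0.0294]
jack 0.78 [394.5, 193.6] [ 0.4194 -0.286   0.    ] [ 0.4144 -0.2702  0.0158]
```

View pics/scene0.png

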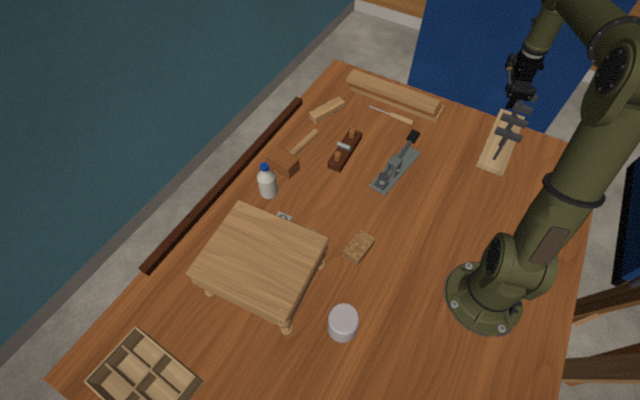

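Run:
```python
from h import *
np.set_printoptions(precision=4,suppress=True)
s=manip.snapshot('scene')
m=manip.cut_out('scene','stool')[0]['mask'].astype(bool)
p=cloud(s,m)
top=p[(p[:,2]>.165)]
r=cv2.minAreaRect(top[:,:2].astype(np.float32)*1000); print('stooltop',r)
print('z hist',np.histogram(p[:,2],bins=np.arange(0,.19,.01)))
allp=cloud(s,np.ones((400,640),bool))
# bracket tab candidates: z .076-.094, near stool
b=allp[(allp[:,2]>.07)&(allp[:,2]<.097)&(allp[:,0]>.42)&(allp[:,0]<.75)&(allp[:,1]>.02)&(allp[:,1]<.2)]
print(len(b)); print(b[::max(1,len(b)//25)])
mj=manip.cut_out('scene','jack')[0]['mask'].astype(bool); j=cloud(s,mj)
blk=j[(j[:,2]>.077)&(j[:,2]<.088)]; print('blk',cv2.minAreaRect(blk[:,:2].astype(np.float32)*1000),np.median(blk,0))
base=j[(j[:,2]<.014)];print('base',cv2.minAreaRect(base[:,:2].astype(np.float32)*1000))
c=cv2.resize(s['color'][190:310,160:400],None,fx=3.3,fy=3.3,interpolation=cv2.INTER_CUBIC); cv2.imwrite('pics/crop1.png',c[:,:,::-1])
```

```text
stooltop ((599.5651245117188, 275.6016845703125), (300.3109436035156, 261.0461120605469), 4.655338287353516)
z hist (array([  52,   99,   24,    0,    0,    0,    0,    7,   73,   19,   64,
        125,  176,  159,  155,  157, 1818, 7985]), array([0.  , 0.01, 0.02, 0.03, 0.04, 0.05, 0.06, 0.07, 0.08, 0.09, 0.1 ,
       0.11, 0.12, 0.13, 0.14, 0.15, 0.16, 0.17, 0.18]))
84
[[0.7499 0.0219 0.0703]
 [0.6684 0.0989 0.0829]
 [0.6598 0.0945 0.0836]
 [0.6668 0.1015 0.0816]
 [0.6584 0.0969 0.0822]
 [0.6502 0.0921 0.0819]
 [0.6644 0.105  0.0825]
 [0.657  0.0992 0.0804]
 [0.6485 0.0948 0.0811]
 [0.6395 0.0908 0.0828]
 [0.6592 0.1069 0.0834]
 [0.6522 0.1008 0.0805]
 [0.6413 0.0991 0.087 ]
 [0.635  0.0921 0.0821]
 [0.6533 0.105  0.0794]
 [0.6433 0.1023 0.0837]
 [0.6359 0.0965 0.0816]
 [0.6281 0.0913 0.0807]
 [0.6431 0.108  0.086 ]
 [0.6359 0.1021 0.0836]
 [0.6284 0.0965 0.0817]
 [0.6215 0.0902 0.0784]
 [0.6299 0.1003 0.0798]
 [0.6206 0.0969 0.0825]
 [0.6234 0.1039 0.0842]
 [0.6202 0.1036 0.0803]
 [0.5407 0.1011 0.0895]
 [0.5238 0.0995 0.0895]]
blk ((424.7906188964844, -320.78857421875), (102.49029541015625, 39.07541275024414), 78.64530944824219) [ 0.4278 -0.2929  0.0828]
base ((426.0267333984375, -371.7876281738281), (364.13909912109375, 91.08551025390625), 84.23067474365234)
```

View pics/crop1.png

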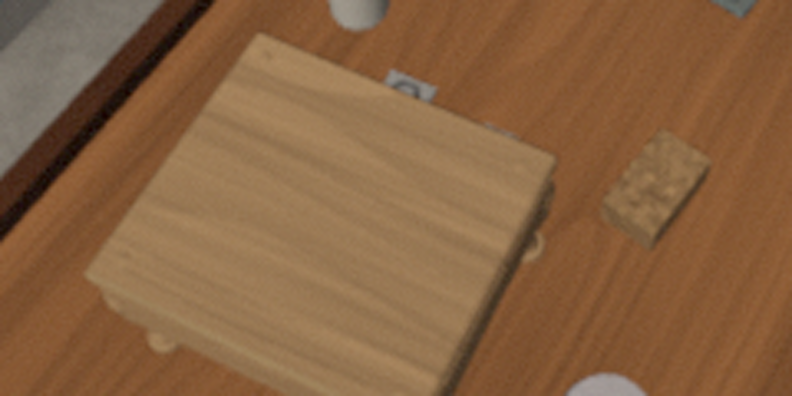

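The scene shows the stool at about (260,262), its ringed lift tab at (284,217) on the far-left edge, and the plain tab at about (310,229). The jack is at (395,166) with its handle pad at (413,136), and the glue bottle (267,182) stands near the lift tab. I'll bring the jack in at a yaw of about 70° so the gripper body clears the glue.

```bash
python3 -m crank '[[0,0,0,0,0,-6.55,1],[0,0,0,0,0,-6.55,1],[0,0,0,0,0,-6.55,1],[0,0,0,0,0,-6.55,1],[0,0,0,0,0,-6.55,1],[0,0,0,0,0,-6.55,1],[0,0,0,0,0,-6.55,1],[0,0,0,0,0,-6.55,1],[0,0,0,0,0,-6.55,1],[0,0,0,0,0,-6.55,1]]' && python3 -m crank '[[0.0312,0.0169,0,0,0,0,1],[0.0312,0.0169,0,0,0,0,1],[0.0312,0.0169,0,0,0,0,1],[0.0312,0.0169,0,0,0,0,1],[0.0312,0.0169,0,0,0,0,1],[0.0312,0.0169,0,0,0,0,1],[0.0312,0.0169,0,0,0,0,1],[0.0312,0.0169,0,0,0,0,1],[0.0312,0.0169,0,0,0,0,1],[0.0312,0.0169,0,0,0,0,1],[0.0312,0.0169,0,0,0,0,1],[0.0312,0.0169,0,0,0,0,1],[0,0,0,0,0,0,1],[0,0,0,0,0,0,1]]'
cat > look.py <<'E'
from h import *
import sys
np.set_printoptions(precision=4,suppress=True)
st=manip.get_state(); r=R.from_quat(st['ee_rot']).as_matrix(); print(st['time'],st['tcp_pos'],'th',np.degrees(np.arctan2(r[1,0],r[0,0])),'zax',r[:,2],st['wrist_force'])
s=manip.snapshot('wrist'); save(s,sys.argv[1])
for t,h in [('handle_pad',.112),('saddle_top',.06),('jack',0),('lift_pad',.08)]:
    for d in manip.spot_point('wrist',t)[:1]:
        print(t,round(d['confidence'],2),d['position'],plane_pt(s,*d['position'],h),world(s,*d['position']))
c=manip.cut_out('wrist','jack')
if c:
    j=cloud(s,c[0]['mask'].astype(bool))
    for n,a,b in [('blk',.078,.087),('base',.004,.014),('sad',.055,.064)]:
        q=j[(j[:,2]>a)&(j[:,2]<b)]
        if len(q)>10: print(n,len(q),cv2.minAreaRect(q[:,:2].astype(np.float32)*1000),np.median(q,0))
E
python3 look.py wrist1
```

```text
time: 2.48
tcp_pos: [0.1732, -0.6265, 0.2336]
ee_rot: [0.759, 0.651, -0.0, 0.0]
wrist_force: [0.2, -0.0, -1.1]
grip_width: 0.994
gripper_force: 0.0
time: 3.65
tcp_pos: [0.4339, -0.2864, 0.2339]
ee_rot: [0.759, 0.651, 0.0, 0.0]
wrist_force: [-0.6, -0.2, -0.2]
grip_width: 0.998
gripper_force: 0.0
3.65 [ 0.4339 -0.2864  0.2339] th 81.27440902194702 zax [ 0.0006 -0.0005 -1.    ] [-0.5801 -0.1985 -0.1945]
handle_pad 0.67 [321.3, 298.8] [ 0.4132 -0.4029  0.112 ] [ 0.4378 -0.2595  0.3095]
saddle_top 0.76 [323.1, 132.7] [ 0.4428 -0.2238  0.06  ] [ 0.4428 -0.2238  0.0595]
jack 0.78 [324.4, 181.2] [ 0.4337 -0.2931  0.    ] [ 0.4365 -0.2747  0.0805]
blk 1363 ((427.1556091308594, -317.5432434082031), (88.61015319824219, 39.519386291503906), 82.18087768554688) [ 0.4281 -0.2955  0.0816]
base 4823 ((427.49639892578125, -314.5633850097656), (241.87167358398438, 69.84645080566406), 81.40455627441406) [ 0.4299 -0.3044  0.0097]
sad 809 ((435.1958312988281, -263.913818359375), (115.40474700927734, 39.14011001586914), 78.9727554321289) [ 0.441  -0.2242  0.0597]
```

View pics/wrist1.png

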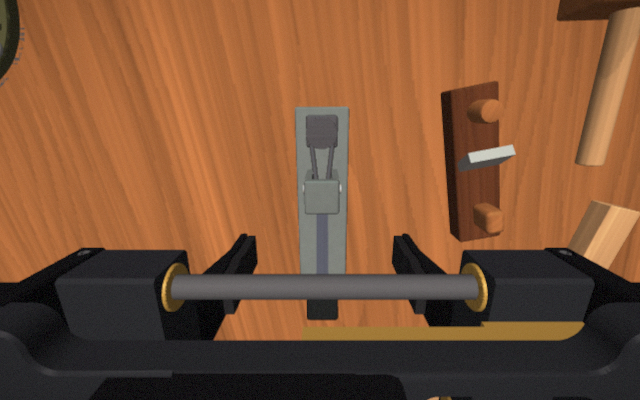

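The wrist view shows the saddle at (322,131), the grip block at (321,193) and the handle pad at (321,300). The base is in line with the tool, about 8 mm behind and 2 mm to one side.

```bash
python3 -m crank '[[-0.008,-0.002,0.02,0,0,0,1],[0,0,0.03,0,0,0,1],[0,0,0.03,0,0,0,1],[0,0,0.03,0,0,0,1],[0,0,0.03,0,0,0,1],[0,0,0.02,0,0,0,1],[0,0,0.015,0,0,0,1],[0,0,0.005,0,0,0,1],[0,0,0,0,0,0,-0.5],[0,0,0,0,0,0,-1],[0,0,0,0,0,0,-1],[0,0,0,0,0,0,-1],[0,0,0,0,0,0,-1],[0,0,0,0,0,0,-1],[0,0,0,0,0,0,-1],[0,0,-0.01,0,0,0,-1],[0,0,-0.01,0,0,0,-1],[0,0,-0.005,0,0,0,-1],[0,0,0,0,0,0,-1]]'; python3 look.py wrist2
```

```text
time: 5.53
tcp_pos: [0.429, -0.2963, 0.0792]
ee_rot: [0.761, 0.649, -0.0, 0.0]
wrist_force: [0.9, -1.4, -8.9]
grip_width: 0.457
gripper_force: 29.9
5.5333 [ 0.429  -0.2963  0.0792] th 80.95514421683774 zax [ 0.     -0.0006 -1.    ] [ 0.8714 -1.3984 -8.851 ]
saddle_top 0.67 [321.7, 133.2] [ 0.4395 -0.225   0.06  ] [ 0.4397 -0.2242  0.0731]
jack 0.91 [324.3, 214.6] [ 0.4295 -0.2971  0.    ] [ 0.4309 -0.2885  0.024 ]
blk 684 ((428.6119079589844, -305.15576171875), (63.753719329833984, 42.42701721191406), 81.68540954589844) [ 0.4252 -0.3262  0.0841]
sad 638 ((436.083984375, -274.2323303222656), (26.14816665649414, 45.12751770019531), 75.2240219116211) [ 0.434  -0.2768  0.0575]
```

Run:
```python
from h import *
np.set_printoptions(precision=4,suppress=True)
s=manip.snapshot('wrist')
for v in range(85,300,12): print(v,world(s,322,v),world(s,300,v)[2],world(s,345,v)[2])
```

```text
85 [ 0.4435 -0.1948  0.0193] 0.018753225001191726 0.020641261102296665
97 [ 0.4423 -0.2026  0.0215] 0.022164399445325028 0.02317912445017986
109 [ 0.4414 -0.2115  0.0727] 0.03613240371821161 0.07286792141345869
121 [ 0.4404 -0.2175  0.0721] 0.07272000446323024 0.0724643688040709
133 [ 0.4394 -0.2237  0.0713] 0.0718509848253126 0.07456170157173678
145 [ 0.4384 -0.23    0.0724] 0.07302927046351212 0.07302588214873187
157 [ 0.4374 -0.2363  0.0738] 0.03672564819233301 0.07240821105176734
169 [ 0.4342 -0.2523  0.0219] 0.021930668662441172 0.04753568706559497
181 [ 0.4329 -0.2609  0.0237] 0.022186440538294577 0.04980911273218569
193 [ 0.4313 -0.2706  0.022 ] 0.022368777149215813 0.022206906031537632
205 [ 0.4298 -0.28    0.0225] 0.04227109768093068 0.04279091416142636
217 [ 0.4281 -0.2901  0.0214] 0.06757660595996742 0.06811654641494938
229 [ 0.4314 -0.2736  0.0858] 0.08551879810764479 0.08762386279790257
241 [ 0.431  -0.2768  0.0944] 0.09416652484475974 0.09470654259197922
253 [ 0.4298 -0.2841  0.0936] 0.09471070613123392 0.0954251964143934
265 [ 0.4288 -0.2908  0.0944] 0.09510955553376757 0.09530890396178623
277 [ 0.4337 -0.2639  0.1495] 0.15196590579601668 0.1504777833429155
289 [ 0.4334 -0.2657  0.1533] 0.15338152496599544 0.15380148819120243
```

View pics/wrist2.png

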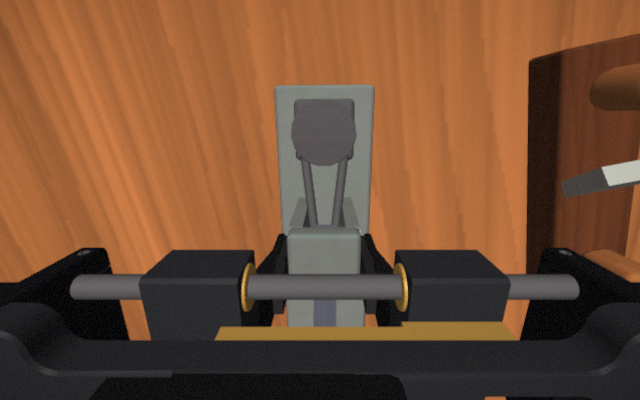

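The jack hangs level about 12 mm clear, with the saddle disc centred at (324,133), and the grip is square on the block. Next I turn to 70° and carry it to 12 cm short of the lift point.

```bash
python3 -m crank '[[0,0,0,0,0,3,-1],[0,0,0,0,0,4,-1],[0,0,0,0,0,4,-1],[0.012,0.003,0,0,0,0,-1],[0.02,0.005,0,0,0,0,-1],[0.022,0.005,0,0,0,0,-1],[0.022,0.005,0,0,0,0,-1],[0.022,0.005,0,0,0,0,-1],[0.022,0.005,0,0,0,0,-1],[0.022,0.005,0,0,0,0,-1],[0.022,0.005,0,0,0,0,-1],[0.022,0.005,0,0,0,0,-1],[0.022,0.005,0,0,0,0,-1],[0.022,0.005,0,0,0,0,-1],[0.02,0.005,0,0,0,0,-1],[0.012,0.004,0,0,0,0,-1],[0.006,0.002,0,0,0,0,-1],[0,0,0,0,0,0,-1]]'; python3 look.py wrist3
python3 - <<'E'
from h import *
np.set_printoptions(precision=4,suppress=True)
s=manip.snapshot('wrist')
for u,v in [(322,121),(322,133),(322,145),(322,90),(322,265)]: print(u,v,world(s,u,v))
p=cloud(s,np.ones((400,640),bool))
b=p[(p[:,2]>.074)&(p[:,2]<.096)&(p[:,0]>.5)&(p[:,0]<.72)&(p[:,1]>.075)]
for lo,hi in [(.5,.59),(.59,.72)]:
    q=b[(b[:,0]>lo)&(b[:,0]<hi)]
    if len(q)>10: print(len(q),cv2.minAreaRect(q[:,:2].astype(np.float32)*1000),np.percentile(q,[2,50,98],axis=0))
E
```

```text
time: 7.38
tcp_pos: [0.5817, -0.065, 0.0783]
ee_rot: [0.819, 0.574, 0.0, -0.0]
wrist_force: [-0.2, -0.5, -9.0]
grip_width: 0.456
gripper_force: 29.9
7.3833 [ 0.5817 -0.065   0.0783] th 70.07433760535267 zax [ 0.0001  0.0009 -1.    ] [-0.2212 -0.5407 -8.9936]
saddle_top 0.8 [321.9, 133.4] [0.6055 0.0031 0.06  ] [0.6059 0.0037 0.0719]
jack 0.72 [324.0, 214.6] [ 0.5819 -0.0653  0.    ] [ 0.5847 -0.0577  0.0223]
blk 794 ((582.7316284179688, -74.05630493164062), (67.0714340209961, 39.77724075317383), 77.03901672363281) [ 0.5733 -0.094   0.0836]
sad 535 ((591.4816284179688, -47.50069808959961), (19.162586212158203, 45.508697509765625), 62.16558074951172) [ 0.5875 -0.0485  0.0571]
322 121 [0.6072 0.0066 0.0745]
322 133 [0.6051 0.0008 0.0734]
322 145 [ 0.6028 -0.0053  0.0725]
322 90 [0.6135 0.0249 0.0229]
322 265 [ 0.5817 -0.063   0.095 ]
```

View pics/wrist3.png

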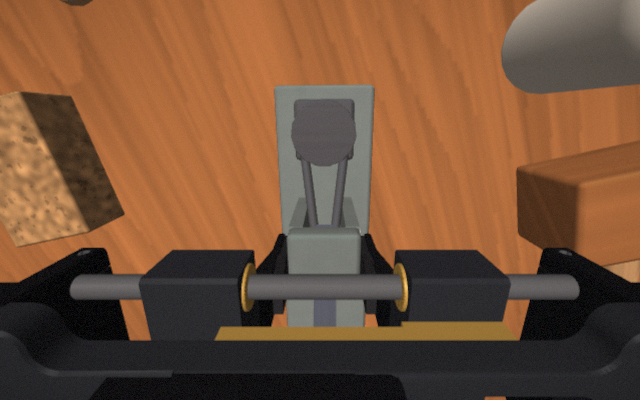

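The saddle is still centred in the grip at (323,133). The cork block (left), glue and mallet (right) are all clear. I'll lower to about 2 mm clearance, advance halfway and look at the tab.

```bash
python3 -m crank '[[0.01,0,0.005,0,0,0,-1],[0.015,-0.001,0.005,0,0,0,-1],[0.015,-0.001,0,0,0,0,-1],[0.015,-0.001,0,0,0,0,-1],[0.01,0,0,0,0,0,-1],[0,0,0,0,0,0,-1]]'; python3 look.py wrist4
python3 - <<'E'
from h import *
np.set_printoptions(precision=4,suppress=True)
st=manip.get_state();r=R.from_quat(st['ee_rot']).as_matrix()
for n in ['wrist','scene','side']:
    s=manip.snapshot(n)
    p=cloud(s,np.ones((400,640),bool))
    b=p[(p[:,2]>.075)&(p[:,2]<.086)&(p[:,0]>.59)&(p[:,0]<.7)&(p[:,1]>.08)&(p[:,1]<.14)]
    if len(b)>10: print(n,len(b),cv2.minAreaRect(b[:,:2].astype(np.float32)*1000),np.percentile(b,[2,50,98],axis=0))
    for d in manip.spot_point(n,'lift_pad')[:1]: print('lift',d['confidence'],plane_pt(s,*d['position'],.072),d['position'])
    for d in manip.spot_point(n,'saddle_top')[:1]:
        w=plane_pt(s,*d['position'],.0625);print('sad',d['confidence'],w,world(s,*d['position']),(r.T@(w-st['tcp_pos'])))
E
```

```text
time: 8.23
tcp_pos: [0.6013, 0.0003, 0.0687]
ee_rot: [0.818, 0.575, 0.001, -0.001]
wrist_force: [0.4, 1.3, -8.9]
grip_width: 0.458
gripper_force: 29.9
8.2333 [0.6013 0.0003 0.0687] th 70.20637252158048 zax [ 0.0014  0.0032 -1.    ] [ 0.4307  1.2644 -8.9042]
saddle_top 0.81 [323.3, 132.0] [0.6263 0.0694 0.06  ] [0.6263 0.0696 0.0634]
jack 0.66 [326.0, 216.5] [0.6038 0.0013 0.    ] [0.6054 0.0059 0.0132]
lift_pad 0.75 [326.4, 31.5] [0.6426 0.1103 0.08  ] [0.6423 0.1097 0.0826]
blk 3265 ((610.0879516601562, 24.52269744873047), (133.79554748535156, 40.27727127075195), 71.98596954345703) [0.6059 0.0121 0.0851]
base 7134 ((603.0770874023438, 1.7418670654296875), (200.90740966796875, 70.26644134521484), 70.71632385253906) [0.6061 0.0357 0.0131]
sad 3121 ((619.2757568359375, 47.01688766479492), (80.99261474609375, 50.77070236206055), 69.74262237548828) [0.6254 0.0684 0.0631]
wrist 8624 ((642.5408935546875, 107.78994750976562), (50.493473052978516, 41.694610595703125), 4.3749494552612305) [[0.6181 0.0872 0.0778]
 [0.6385 0.1024 0.0798]
 [0.6662 0.1216 0.083 ]]
lift 0.89 [0.6423 0.112  0.072 ] [320.1, 16.7]
sad 0.57 [0.6251 0.0635 0.0625] [0.6251 0.0635 0.0623] [ 0.0738 -0.0007  0.0058]
scene 73 ((644.3884887695312, 97.3547592163086), (48.420040130615234, 17.970300674438477), 4.844341278076172) [[0.6204 0.0883 0.0789]
 [0.6421 0.0982 0.0821]
 [0.6681 0.1072 0.0849]]
lift 0.59 [0.644  0.1162 0.072 ] [280.7, 221.1]
sad 0.47 [0.6254 0.062  0.0625] [0.6231 0.0649 0.0684] [0.0724 0.0001 0.0058]
sad 0.56 [0.6322 0.0614 0.0625] [0.6319 0.0619 0.0632] [0.0742 0.0067 0.0058]
```

View pics/wrist4.png

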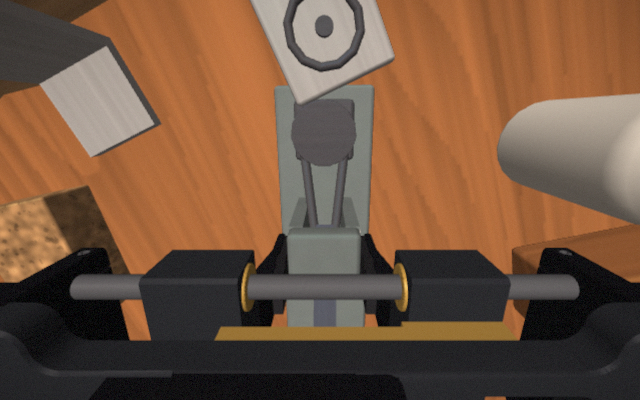

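The ringed tab is at (324,27), directly ahead of the saddle disc (323,132), and the plain tab is off at (100,100). Fresh measurements put the saddle 51.5 mm short with no sideways error.

```bash
python3 -m crank '[[0.01,0,0,0,0,0,-1],[0.015,0,0,0,0,0,-1],[0.015,0,0,0,0,0,-1],[0.0085,0,0,0,0,0,-1],[0.003,0,0,0,0,0,-1],[0,0,0,0,0,0,-1],[0,0,0.002,0,0,0,-1],[0,0,0.002,0,0,0,-1],[0,0,0,0,0,0,-1]]'
cat > chk.py <<'E'
from h import *
np.set_printoptions(precision=4,suppress=True)
st=manip.get_state();r=R.from_quat(st['ee_rot']).as_matrix()
print(st['time'],st['tcp_pos'],'th',np.degrees(np.arctan2(r[1,0],r[0,0])),st['wrist_force'])
s=manip.snapshot('wrist')
p=cloud(s,np.ones((400,640),bool))
b=p[(p[:,2]>.075)&(p[:,2]<.086)&(p[:,0]>.61)&(p[:,0]<.68)&(p[:,1]>.075)&(p[:,1]<.16)]
if len(b)>10: print('tab',len(b),cv2.minAreaRect(b[:,:2].astype(np.float32)*1000))
for n,h in [('lift_pad',.072),('saddle_top',.06),('handle_pad',.112)]:
    for d in manip.spot_point('wrist',n)[:1]: print(n,d['confidence'],plane_pt(s,*d['position'],h),d['position'])
for c in manip.cut_out('wrist','jack')[:1]:
    j=cloud(s,c['mask'].astype(bool))
    q=j[(j[:,2]>.077)&(j[:,2]<.088)]
    if len(q)>10: print('blk',len(q),cv2.minAreaRect(q[:,:2].astype(np.float32)*1000))
    q=j[(j[:,2]>.004)&(j[:,2]<.015)]
    if len(q)>10: print('base',len(q),np.median(q[:,2]),cv2.minAreaRect(q[:,:2].astype(np.float32)*1000))
save(s,'last')
E
python3 chk.py
```

```text
time: 9.73
tcp_pos: [0.6185, 0.0427, 0.065]
ee_rot: [0.82, 0.573, -0.0, 0.001]
wrist_force: [-1.1, -0.2, -3.9]
grip_width: 0.46
gripper_force: 29.9
9.7333 [0.6185 0.0427 0.065 ] th 69.86995021926398 [-1.1051 -0.1833 -3.9422]
tab 12851 ((641.8333129882812, 114.64334106445312), (50.29014587402344, 55.641319274902344), 4.573779582977295)
lift_pad 0.55 [0.6423 0.1114 0.072 ] [320.4, 135.4]
blk 3104 ((629.0496826171875, 68.06697082519531), (57.86452865600586, 42.365108489990234), 70.80686950683594)
base 4204 0.009803365242880405 ((619.6552124023438, 43.419105529785156), (201.70420837402344, 70.21501922607422), 70.18058776855469)
```

```bash
python3 -m crank '[[0,0,0.001,0,0,0,-1],[0,0,0,0,0,0,-0.5],[0,0,0,0,0,0,0.3],[0,0,0,0,0,0,0.8],[0,0,0,0,0,0,0.8],[0,0,0,0,0,0,0.8],[0,0,-0.01,0,0,0,0.8],[0,0,-0.03,0,0,0,0.8],[-0.01,0,-0.04,0,0,0,0.8],[-0.03,0,-0.035,0,0,0,0.5],[-0.03,0,-0.015,0,0,0,-0.5],[-0.02,0,0,0,0,0,-1],[0,0,0,0,0,0,-1],[0,0,0,0,0,0,-1],[0,0,0,0,0,0,-1],[0,0,0,0,0,0,-1]]'; python3 chk.py
python3 - <<'E'
from h import *
np.set_printoptions(precision=4,suppress=True)
for n in ['scene','side']:
    s=manip.snapshot(n)
    for t,h in [('handle_pad',.112),('lift_pad',.072)]:
        for d in manip.spot_point(n,t)[:1]: print(n,t,d['confidence'],plane_pt(s,*d['position'],h))
E
```

```text
time: 11.32
tcp_pos: [0.5884, -0.0359, 0.19]
ee_rot: [0.819, 0.574, 0.0, -0.0]
wrist_force: [-0.1, 0.8, -0.3]
grip_width: 0.454
gripper_force: 0.0
11.3167 [ 0.5884 -0.0359  0.19  ] th 70.09570295896792 [-0.1302  0.8455 -0.3128]
tab 3409 ((641.9910278320312, 112.64213562011719), (50.0673713684082, 51.89539337158203), 4.698572158813477)
lift_pad 0.64 [0.6452 0.1119 0.072 ] [327.4, 20.1]
handle_pad 0.77 [ 0.5816 -0.0548  0.112 ] [323.8, 235.8]
blk 2452 ((615.423583984375, 32.74652099609375), (116.13166046142578, 40.20298385620117), 68.55133056640625)
base 6393 0.009675198412438635 ((610.7877197265625, 18.542800903320312), (251.24554443359375, 70.11392211914062), 70.21263122558594)
scene handle_pad 0.51 [ 0.5868 -0.0578  0.112 ]
scene lift_pad 0.58 [0.6303 0.1181 0.072 ]
side handle_pad 0.65 [ 0.5754 -0.17    0.112 ]
side lift_pad 0.4 [0.453  0.2077 0.072 ]
```

View pics/last.png

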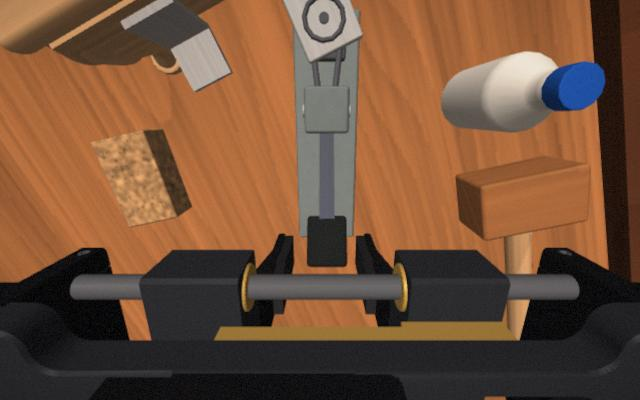

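The jack stands free with its saddle under the tab: ring at (324,18), saddle edge visible below it at (330,55). The handle pad is at (327,240), in line with the tool. I'll close the fingers and move over the pad.

```bash
python3 -m crank '[[0,0,0,0,0,0,-1],[0,0,0,0,0,0,-1],[0,0,0,0,0,0,-1],[-0.015,0.002,0,0,0,0,-1],[-0.014,0.001,0.01,0,0,0,-1],[0,0,0.02,0,0,0,-1],[0,0,0.015,0,0,0,-1],[0,0,0.008,0,0,0,-1],[0,0,0,0,0,0,-1],[0,0,0,0,0,0,-1]]'; python3 chk.py
python3 - <<'E'
from h import *
ims=[]
for n,(r0,r1,c0,c1) in [('scene',(140,300,220,440)),('side',(140,320,200,440))]:
    s=manip.snapshot(n); ims.append(cv2.resize(s['color'][r0:r1,c0:c1],(400,300)))
cv2.imwrite('pics/pre.png',np.hstack(ims)[:,:,::-1])
E
```

```text
time: 12.7
tcp_pos: [0.5809, -0.0663, 0.1368]
ee_rot: [0.819, 0.573, -0.0, -0.0]
wrist_force: [0.1, 0.6, 0.4]
grip_width: 0.008
gripper_force: 0.0
12.7 [ 0.5809 -0.0663  0.1368] th 69.94286182510012 [0.0663 0.5639 0.4181]
handle_pad 0.56 [ 0.5823 -0.0602  0.112 ] [322.2, 232.5]
blk 4445 ((611.6652221679688, 20.82665252685547), (89.8926773071289, 40.10566329956055), 70.46880340576172)
base 8442 0.009664066010932032 ((603.9931640625, -0.27977752685546875), (212.5988006591797, 70.24414825439453), 70.27301025390625)
```

View pics/pre.png

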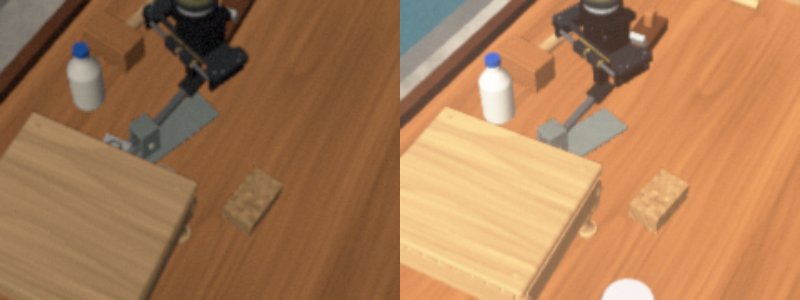

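Both views show the fingertips above the rubber pad, (190,85) in the left view and (600,85) in the right, with nothing disturbed. Now the trial press along the pad's arc.

```bash
python3 -m crank '[[0,0,0.007,0,0,0,-1],[-0.003,0,0.008,0,0,0,-1],[-0.003,0,0.008,0,0,0,-1],[-0.003,0,0.008,0,0,0,-1],[-0.002,0,0.008,0,0,0,-1],[-0.002,0,0.008,0,0,0,-1],[-0.001,0,0.008,0,0,0,-1],[-0.001,0,0.008,0,0,0,-1],[0,0,0.006,0,0,0,-1],[0,0,0.004,0,0,0,-1],[0,0,0,0,0,0,-1],[0,0,0,0,0,0,-1]]'
cat > st.py <<'E'
from h import *
np.set_printoptions(precision=4,suppress=True)
s=manip.snapshot('scene')
m=manip.cut_out('scene','stool')[0]['mask'].astype(bool); p=cloud(s,m); t=p[p[:,2]>.155]
A=np.c_[t[:,:2],np.ones(len(t))]; c=np.linalg.lstsq(A,t[:,2],rcond=None)[0]
res=abs(t[:,2]-A@c)<.006; c=np.linalg.lstsq(A[res],t[res,2],rcond=None)[0]
print('slope deg',np.degrees(np.arctan(c[:2])),cv2.minAreaRect(t[:,:2].astype(np.float32)*1000))
w=manip.snapshot('wrist'); save(w,'press')
for c in manip.cut_out('wrist','jack')[:1]:
    j=cloud(w,c['mask'].astype(bool))
    q=j[(j[:,2]>.004)&(j[:,2]<.015)]; print('base',cv2.minAreaRect(q[:,:2].astype(np.float32)*1000))
p=cloud(w,np.ones((400,640),bool))
st=manip.get_state(); print(st['time'],st['tcp_pos'],st['wrist_force'])
E
python3 st.py
```

```text
time: 14.05
tcp_pos: [0.5757, -0.0827, 0.0638]
ee_rot: [0.82, 0.573, -0.001, 0.001]
wrist_force: [-1.0, -3.0, 6.1]
grip_width: 0.002
gripper_force: 2.8
slope deg [ 0.4657 -4.5116] ((598.9375, 284.28375244140625), (300.6084289550781, 259.3775329589844), 4.490472793579102)
base ((596.8840942382812, -20.07927703857422), (170.90682983398438, 70.22380065917969), 70.19200134277344)
14.25 [ 0.5756 -0.0827  0.064 ] [-0.476  -3.1354  5.7623]
```

```bash
python3 -m crank '[[0,0,0.002,0,0,0,-1],[0,0,0.002,0,0,0,-1],[0,0,0,0,0,0,-1],[0,0,0,0,0,0,-1]]'; python3 -m crank '[[0,0,0.001,0,0,0,-1],[0,0,0.001,0,0,0,-1],[0,0,0,0,0,0,-1],[0,0,0,0,0,0,-1]]'; python3 st.py
```

```text
time: 14.58
tcp_pos: [0.5757, -0.0828, 0.0609]
ee_rot: [0.82, 0.573, -0.001, 0.001]
wrist_force: [-3.8, -2.9, 11.9]
grip_width: 0.004
gripper_force: 5.7
time: 14.92
tcp_pos: [0.5758, -0.0829, 0.0602]
ee_rot: [0.82, 0.573, -0.002, 0.001]
wrist_force: [-7.4, -3.0, 18.9]
grip_width: 0.007
gripper_force: 9.5
slope deg [ 0.5094 -4.9432] ((598.719970703125, 285.78424072265625), (300.1137390136719, 259.1655578613281), 4.475703239440918)
15.1167 [ 0.5758 -0.0829  0.0601] [-6.1137 -2.464  19.3025]
```

Force climbs at the stop (19 N) and the stool is tilted about 5°, so the handle is fully down. Now I let it up along the same arc.

```bash
python3 -m crank '[[0,0,-0.005,0,0,0,-1],[0,0,-0.006,0,0,0,-1],[0.0005,0,-0.006,0,0,0,-1],[0.001,0,-0.006,0,0,0,-1],[0.001,0,-0.006,0,0,0,-1],[0.0015,0,-0.006,0,0,0,-1],[0.002,0,-0.007,0,0,0,-1],[0.002,0,-0.007,0,0,0,-1],[0.003,0,-0.008,0,0,0,-1],[0.003,0,-0.008,0,0,0,-1],[0.003,0,-0.008,0,0,0,-1],[0,0,-0.012,0,0,0,-1],[0,0,-0.01,0,0,0,-1],[0,0,0,0,0,0,-1],[0,0,0,0,0,0,-1],[0,0,0,0,0,0,-1]]'; python3 st.py; python3 chk.py
```

```text
time: 16.45
tcp_pos: [0.5815, -0.0644, 0.1528]
ee_rot: [0.819, 0.573, -0.0, -0.0]
wrist_force: [-0.8, -0.3, 0.1]
grip_width: 0.004
gripper_force: 0.0
slope deg [ 0.0981 -0.0742] ((600.01806640625, 271.3861083984375), (300.4197082519531, 259.9358215332031), 4.547377109527588)
base ((605.388671875, 3.3369064331054688), (219.290771484375, 70.21058654785156), 70.28367614746094)
16.65 [ 0.5815 -0.0643  0.1525] [-0.1584 -0.2499  0.3849]
16.65 [ 0.5815 -0.0643  0.1525] th 69.95135026033054 [-0.1584 -0.2499  0.3849]
tab 335 ((629.3292236328125, 82.46053314208984), (9.130717277526855, 26.42884063720703), 69.75520324707031)
handle_pad 0.91 [ 0.5837 -0.0582  0.112 ] [323.6, 223.6]
blk 3752 ((611.3394775390625, 20.572635650634766), (90.46285247802734, 40.065486907958984), 69.91145324707031)
base 7973 0.009656655328963482 ((605.2158813476562, 3.0968399047851562), (220.75059509277344, 70.19658660888672), 70.2776107788086)
```

View pics/last.png

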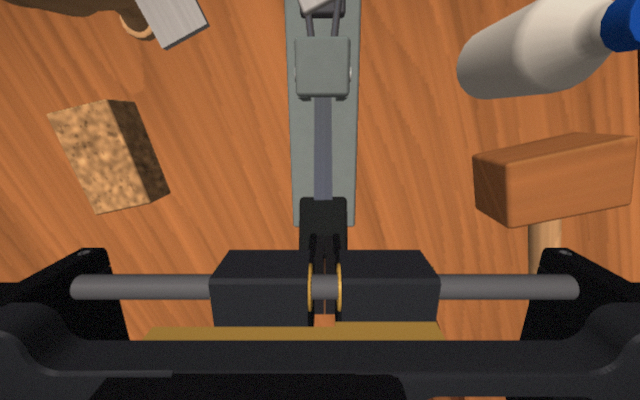

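The handle is back up (pad at 323,215) and the stool is level. Before the final press I'll check that the stool hasn't crept.

```bash
python3 - <<'E'
from h import *
s=manip.snapshot('scene')
m=manip.cut_out('scene','stool')[0]['mask'].astype(bool); p=cloud(s,m); t=p[p[:,2]>.165]
print(cv2.minAreaRect(t[:,:2].astype(np.float32)*1000))
a=cloud(s,np.ones((400,640),bool)); b=a[(a[:,2]>.075)&(a[:,2]<.087)&(a[:,0]>.61)&(a[:,0]<.68)&(a[:,1]>.075)&(a[:,1]<.12)]
print(len(b),cv2.minAreaRect(b[:,:2].astype(np.float32)*1000))
E
python3 -m crank '[[0,0,0.01,0,0,0,-1],[0,0,0.01,0,0,0,-1],[0,0,0.01,0,0,0,-1],[-0.003,0,0.008,0,0,0,-1],[-0.003,0,0.008,0,0,0,-1],[-0.003,0,0.008,0,0,0,-1],[-0.002,0,0.007,0,0,0,-1],[-0.002,0,0.007,0,0,0,-1],[-0.0015,0,0.006,0,0,0,-1],[-0.001,0,0.006,0,0,0,-1],[-0.0005,0,0.005,0,0,0,-1],[0,0,0.004,0,0,0,-1],[0,0,0.003,0,0,0,-1],[0,0,0.002,0,0,0,-1],[0,0,0,0,0,0,-1],[0,0,0,0,0,0,-1]]'; python3 st.py
```

```text
((600.060546875, 271.4296875), (300.6168518066406, 260.2894287109375), 4.375845909118652)
72 ((645.0930786132812, 92.93910217285156), (50.10371398925781, 17.63923454284668), 6.221585750579834)
time: 18.33
tcp_pos: [0.5765, -0.0781, 0.0607]
ee_rot: [0.819, 0.573, 0.0, -0.0]
wrist_force: [-5.7, 3.3, 14.1]
grip_width: 0.003
gripper_force: 7.1
slope deg [ 0.5    -4.9731] ((599.4774169921875, 280.19842529296875), (300.08233642578125, 260.21258544921875), 4.474256992340088)
base ((598.2914428710938, -16.24652099609375), (171.3463592529297, 70.14606475830078), 70.23936462402344)
18.5333 [ 0.5765 -0.0781  0.0607] [-4.1711  3.3275 13.1828]
```

```bash
python3 -m crank '[[0,0,0.001,0,0,0,-1],[0,0,0.001,0,0,0,-1],[0,0,0,0,0,0,-1],[0,0,0,0,0,0,-1],[0,0,0,0,0,0,-1],[0,0,0,0,0,0,-1]]'; python3 st.py
python3 - <<'E'
from h import *
ims=[]
for n,(r0,r1,c0,c1) in [('scene',(130,310,180,420)),('side',(140,320,180,420))]:
    s=manip.snapshot(n); ims.append(cv2.resize(s['color'][r0:r1,c0:c1],(400,300)))
cv2.imwrite('pics/fin.png',np.hstack(ims)[:,:,::-1])
E
```

```text
time: 19.03
tcp_pos: [0.5765, -0.0781, 0.0599]
ee_rot: [0.819, 0.573, -0.0, -0.0]
wrist_force: [-7.5, 2.8, 22.9]
grip_width: 0.003
gripper_force: 10.9
slope deg [0. 0.] ((0.0, 0.0), (0.0, 0.0), 0.0)
base ((598.4428100585938, -15.728019714355469), (169.82077026367188, 70.38288879394531), 70.40277099609375)
19.2333 [ 0.5765 -0.0781  0.0599] [-7.6551  3.0647 21.4302]
```

View pics/fin.png

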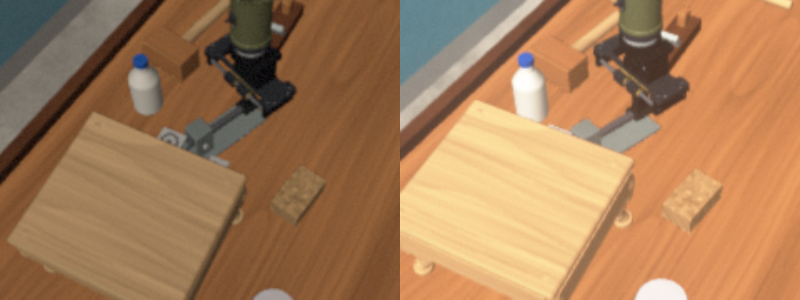

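The final views show the handle held down level, about (230,115) left and (620,115) right, and the stool tipped up on the jack at the ringed tab (172,138). Glue, mallet and cork block are undisturbed; the zero slope reading was a one-off network misdetection. Handing in.

```bash
python3 -c "
from plant import manip
print(manip.hand_in())"
```

```text
the job is handed in; nothing more can be done
None
```

The job is handed in: the jack is under the ringed lift point, the trial pump is done (fully down, then back up until the stool stood level), and the handle is now held fully down with the stool tipped about 5°, though the stool crept about 4 mm toward the jack during the trial and nothing else appeared disturbed.

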